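Draw a decorating turntable into its index with a tapered drift

ROBOT

A 6-joint arm with a two-finger parallel gripper is mounted at the origin on the work surface. World frame = base frame: x ahead of the robot, y to its left, z up, the work surface at z = 0. Lengths are in m, angles in rad, forces in N, time in s.
With the tool pointing down it reaches from about 0.375 to 0.825 m from the base axis. Payload 5.5 kg.
Tool frame: the origin (TCP) lies at the very end of the fingers, on their centre line; the grasp point (between the pads) lies 19 mm behind it (robot.pinch_z is the distance from the TCP to the grasp point, in m); z points along the fingers, y is the direction in which the jaws open and shut (so a half turn about z gives the same grasp; the last joint's range is limited). The gripper opens to 85 mm and grips with 20 to 120 N. Pads are 22 mm wide; open, the fingers measure 114 mm over their backs; the gripper's body (76 mm by 85 mm) begins 54 mm behind the grasp point. The pads swing forward as they close: fully open they stand 13 mm farther back than shut.
Start: joints at [-1.345, 0.314, -0.047, 1.21, 0, 1.571], TCP at [0.134, -0.585, 0.203] pointing down, gripper open.
Joint ranges: [-2.67, 2.67], [-0.69, 1.73], [-1.03, 1.25], [-2.08, 2.16], [-1.42, 1.45], [-3.14, 3.14]. Speed limits (rad/s): [2.39, 2.39, 3.01, 3.14, 3.14, 3.14].

INTERFACE

Orientations are given as a unit quaternion [w, x, y, z].
In Python, from plant import robot, get_image, calibration, order, models gives the robot as it stands. The module is installed in compiled form; this text tells all that it offers.
- The arm moves only by the tool step_arm, never from a script. Its argument "rows" is one flat list of numbers, 7 for each row, row after row: the opening, from -1 (shut) to 1 (fully open), then the shift along the tool's x, y, z in mm, then the turn, a rotation vector about the tool's x, y, z in degrees. In form: [fingers, x, y, z, rx, ry, rz, fingers, x, y, z, rx, ry, rz, ...]. A call has 1 to 8 rows; each row shifts and turns the commanded pose from where the row before left it, along the tool's axes as they then stand; what a row does not reach is not made up. A row lasts 1/10 s, in which the tool goes at most 50 mm and 8.59 degrees, less where a joint would pass 70% of its speed; a pose out of reach is approached as far as the arm can. A call with a gripper value outside its range is refused whole. The fingers move at their own pace and stop on an object; the grip force is fixed at half the most. Time passes only in rows, so rows that do not move let the fingers close. It gives the time, the measured TCP pose, the force and the opening at its end, in the units of the state.
- robot.state(): the state, without advancing time (a new reading comes with each control period).
- get_image(name): name is "scene" or "top" or "wrist"; returns the picture (480x640x3 uint8, red, green, blue); there is no depth.
- calibration(name): a dict with "fx", "fy", "cx", "cy" (pixels), "xyz" and "attitude" of the camera in the world. Camera axes: x right, y up, looking along -z (the intrinsics and any distortion apply to the point x, -y, -z); pixel columns grow to the right and rows downward; lengths in m; the calibration is good to about 2 mm. A picture is of the moment at which its call begins: read the wrist's pose just before it. calibration takes no time and is no camera call; for the wrist camera it gives the pose at the moment of the call.
- order.job_done(): hands the job in, once; it reports no verdict.
Trained networks look in the newest picture that a camera, given by its name, has taken for a name from the list of things; names that differ only in an ending like _2 or _b are one class to them, and where a whole thing is asked for, a point or a joint stands for the part that bears it (a point fixed in the world has none). Each returns a list of dicts, best first, with "conf" (0 to 1); they miss things now and then, are a little off and sometimes report something else, mostly with a low value. They report only what shows in the picture. A call takes as long as a camera call. They do not tell look-alikes from the thing itself.
- models.silhouettes(camera, query): "pixels" (480x640 bool, what is visible of it) and "centre" ([row, column] in pixels, amid what is visible of it).
The state is a dict: "t": time; "q": joint angles; "qvel": joint speeds; "tau": joint torques, N m; "tool_pos": TCP position; "orientation": TCP orientation; "wrist_force": force on the tool from outside, world axes, zero at the start; "moment": the same for the moment, N m; "grip_width": opening from 0.0 (shut) to 1.0 (fully open).
Only numpy, scipy, OpenCV 4.12 (cv2) and the standard library are available. Lean on these libraries where they do the work, as an engineer would, in place of code of your own. Each camera call takes 0.05 s, during which the arm holds its last target. There are 200 camera calls.

TASK

Lock the pottery turntable at its index: take the tapered steel drift from the tool rack, start its thin end through the hole in the wheel's tab and into the hole of the fixed bracket just below while the two holes are still out of line, then push it gently down until its collar sits flat on the tab, so that the taper draws the wheel round into line. Do not turn the wheel beforehand, and do not push on it with the gripper or arm. Leave the drift standing fully home and everything else where it is.

Things in the scene. Friction and masses are not known exactly. Their poses are not given: they have to be found in the camera images.
- stand: grey turntable pedestal, screwed down: round foot 190 mm across and a column. Origin on the column axis at table level, z up; at the start its -x axis points to the wheel's tab, roughly towards the robot. It carries the steel wheel (210 mm across, top 120 mm above the table, turns about the column, stiff: about 6 N at the tab moves it, and it stays where left) and a bowl cemented on it (140 mm across, top 178 mm)
- tab_hole (a point): centre of the through hole (18 mm diameter) at the top face of the wheel's steel tab, 120 mm above the table, 132 mm from the column axis on the stand's -x side; the tab is 60 mm wide and 10 mm thick; it turns with the wheel. 3 mm below it lies the bracket's plate; the bracket's hole (see column) is NOT at this spot
- column (a point): a point on the column axis, level with the wheel's top face, 120 mm above the table. About the index bracket, whose place is not measured: a fixed grey bracket under the tab, its plate 80 mm wide, 10 mm thick (97 to 107 mm above the table), with one 18 mm through hole, also 132 mm from the axis, 8 to 10.5 mm to the left OR right of tab_hole along the rim: look or feel for it; free space below
- drift: plain steel tapered drift, about 0.24 kg, 144 mm long, upright in one of the rack's holes, collar on the rack. From the thin end up: taper from 5 mm diameter at the tip to 17 mm at 60 mm, straight 17 mm up to 84 mm, collar 27 mm across from 84 to 89 mm, straight round handle 20 mm across from 89 to 144 mm. Origin: centre of the tip; z points up along it to the handle
- drift_tip (a point): the thin end of the drift, on its axis (same point as its origin)
- drift_collar (a point): centre of the underside of the drift's collar, 84 mm above its tip; fully home, it lies on the tab's top face
- drift_grip (a point): a good point to grip the drift's handle, on its axis 119 mm above its tip (25 mm below the handle's top)
- rack: fixed wooden tool rack, 220 mm long (its own y) by 70 mm wide (its own x), origin at the centre of its underside; its top board is 104 mm above the table, with three 21 mm holes in line 70 mm apart, one tool standing in each
- burnisher: leave alone: a tool with a dark turned wooden handle of 28 mm diameter standing in the rack, its top 164 mm above the table; origin at its lower end
- plug: leave alone: a straight steel plug with a low disc head of 32 mm diameter standing in the rack, its top 121 mm above the table; origin at its lower end
- glaze_jar: leave alone: closed jar, 56 mm diameter, 70 mm tall, origin at the centre of its base
- slip_jar: leave alone: closed jar, 64 mm diameter, 85 mm tall, origin at the centre of its base
- goblet: leave alone: clay goblet, 62 mm diameter, 80 mm tall, origin at the centre of its base
- cup: leave alone: small blue bowl, 72 mm diameter, 60 mm tall, origin at the centre of its base
There are look-alikes about, which are no part of the job. Leave any yellow look-alike of the drift alone.

How it is judged:
On the way:
1. the drift's tip has passed through the tab into the bracket's hole while the wheel has turned by less than 5 mm at the tab (z of drift_tip in the frame of tab_hole between -0.06 and -0.016 m and horizontal distance between drift_tip and tab_hole below 0.009 m and distance of tab_hole from where it was at the start of the episode below 0.005 m), for 0.05 s.
At the end, for the whole second after the job is handed in: the drift stands released and at rest through both holes, within 0.06 rad of upright, its collar within 3 mm of the tab's top face and 3 mm of the tab hole's centre, and the tab has been drawn at least 6 mm from its starting place into line with the bracket (z of drift_collar in the frame of tab_hole between -0.003 and 0.003 m and horizontal distance between drift_collar and tab_hole below 0.003 m and distance of tab_hole from where it was at the start of the episode above 0.006 m and angle between drift's own z axis and vertical below 0.06 rad and linear speed of drift below 0.02 m/s); the robot touches nothing.
It fails at once if the gripper or arm pushes on the turntable (more than 4 N) (contact force between any of the fingers, the arm and stand above 4 N).
It fails at once if the drift is rammed: more than 90 N between drift and turntable (contact force between drift and stand above 90 N).
It fails at once if another thing is disturbed (moved more than 30 mm) (distance of any of burnisher, plug, glaze_jar, slip_jar, goblet, cup from where it was at the start of the episode above 0.03 m).
It also fails if it takes over 64 s, if anything falls off the work surface, if the arm or the gripper's body presses on something with over 40 N, if the wrist force passes 120 N, or if a joint passes its speed limit or range.

## Working session

There is one attempt and no reset: what is moved stays moved. The work goes in short steps, Python scripts to look and compute and a tool call to move; the robot and the scene stay as the last step left them, time stands still between calls to the robot, and variables do not carry over. Pictures are saved under pics/ and viewed, about 8 in all and at most 12, crops included, and the job is handed in when it is done.

Besides the shell and the picture viewer there is one more tool, called after ">>>" as a command line: name --argument value ..., lists and objects as JSON in quotes. step_arm: Moves the arm, as the interface text tells. Its arguments: {"type":"object","properties":{"rows":{"type":"array","items":{"type":"number"}}},"required":["rows"]}

```bash
mkdir -p pics
cat > h.py <<'E'
import numpy as np, cv2
from scipy.spatial.transform import Rotation as R
from plant import robot,get_image,calibration,order,models
def Rq(q): return R.from_quat([q[1],q[2],q[3],q[0]]).as_matrix()
def cam(n):
    c=calibration(n); a=np.array(c["attitude"]); 
    return c,np.array(c["xyz"]),(a if a.shape==(3,3) else Rq(a))
def ray(n,u,v,z,C=None):
    c,p,A=C or cam(n); d=A@np.array([(u-c["cx"])/c["fx"],-(v-c["cy"])/c["fy"],-1]); return p+d*(z-p[2])/d[2]
def proj(n,P,C=None):
    c,p,A=C or cam(n); x=A.T@(np.array(P)-p); return c["cx"]+c["fx"]*x[0]/-x[2], c["cy"]-c["fy"]*x[1]/-x[2]
def save(im,f): cv2.imwrite("pics/"+f,im[:,:,::-1])
E
python3 - <<'E'
from h import *
print(robot.state()); print(robot.pinch_z)
for n in("scene","top","wrist"):print(calibration(n))
save(get_image("scene"),"s1.png");save(get_image("top"),"t1.png")
for n in("scene","top"):
  for q in("drift","burnisher","plug","stand","rack","tab_hole","drift_grip"):
    print(n,q,[(round(r["conf"],2),np.round(r["centre"],1).tolist(),int(r["pixels"].sum())) for r in models.silhouettes(n,q)])
E
```

```text
{'t': 0.0, 'q': array([-1.34496746e+00,  3.14238740e-01, -4.80463444e-02,  1.21016573e+00,
        2.61545687e-05,  1.57077944e+00]), 'qvel': array([-7.02639063e-05, -9.42119156e-04, -2.92395710e-04, -5.62509140e-04,
       -3.92862035e-04, -1.14988304e-03]), 'tau': array([ 1.40892011e-03, -5.39598012e+01,  3.39745152e+01,  1.94562256e-02,
        6.78999777e-05, -1.82490004e-05]), 'tool_pos': array([ 0.13422499, -0.58418557,  0.2024413 ]), 'orientation': array([-8.23447425e-04,  9.93630645e-01,  1.12682991e-01, -8.02081561e-05]), 'wrist_force': array([ 0.58073425, -0.68156155,  0.86579199]), 'moment': array([-0.00359755,  0.03419677, -0.01160607]), 'grip_width': 1.00390476518652}
0.0187
{'fx': 482.1512326717872, 'fy': 482.1512326717872, 'cx': 320.2574507061106, 'cy': 240.57651487970682, 'xyz': array([ 0.97273763, -0.45706492,  0.92779342]), 'attitude': array([0.886458  , 0.3030234 , 0.11736848, 0.32953554])}
{'fx': 563.8858442194011, 'fy': 563.8858442194011, 'cx': 323.90128463965056, 'cy': 231.82903506052733, 'xyz': array([0.33904475, 0.04492506, 1.43760667]), 'attitude': array([-0.
[... 300 characters left out ...]
, [292.1, 212.1], 288)]
scene burnisher [(0.68, [327.1, 139.8], 349), (0.49, [274.1, 372.7], 8078)]
scene plug []
scene stand [(0.55, [283.1, 372.6], 9781), (0.25, [332.9, 187.7], 5592)]
scene rack [(0.92, [331.4, 186.9], 5692), (0.26, [409.0, 235.0], 1363)]
scene tab_hole [(0.83, [272.5, 371.8], 8099)]
scene drift_grip [(0.85, [292.1, 211.1], 297)]
top drift [(0.57, [260.1, 442.3], 128)]
top burnisher [(0.44, [278.0, 501.4], 205)]
top plug [(0.63, [270.0, 468.2], 173)]
top stand [(0.6, [181.5, 331.3], 6392)]
top rack [(0.6, [274.4, 464.0], 3002), (0.24, [264.2, 440.0], 142)]
top tab_hole [(0.86, [181.9, 331.6], 6225)]
top drift_grip [(0.69, [261.8, 441.0], 148), (0.64, [226.2, 446.2], 137)]
```

View pics/s1.png

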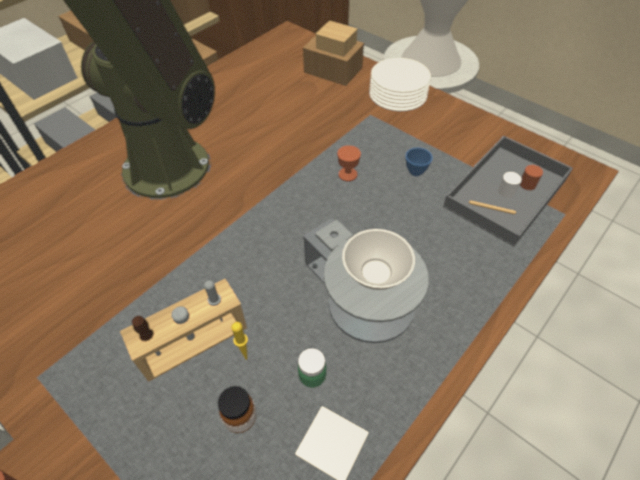

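View pics/t1.png

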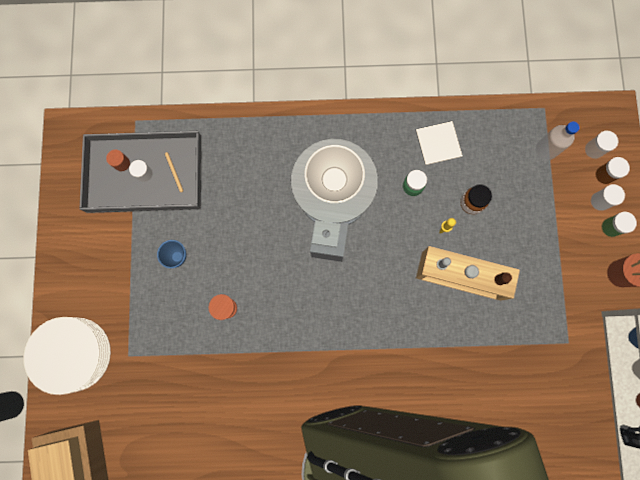

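Candidates for the drift: the steel one in the rack at scene (212,292) / top (444,263); the yellow look-alike at scene (240,340) / top (449,225); the plug at top (471,271); the burnisher at top (503,278). The steel one in the rack's end hole fits the description, so I'm checking it in a close crop.

Run:
```python
from h import *
s=cv2.imread("pics/s1.png");t=cv2.imread("pics/t1.png")
def cr(im,x,y,w=33): return cv2.resize(im[y-w:y+w,x-w:x+w],(396,396),interpolation=cv2.INTER_CUBIC)
cv2.imwrite("pics/c1.png",np.hstack([cr(s,212,305),cr(t,329,238)]))
cv2.imwrite("pics/c2.png",np.hstack([cr(t,465,265),cr(s,332,247)]))
for a,(n,u,v,z) in {"hole":("top",327,233.5,.12),"hole_s":("scene",334,234,.12),"drift top":("top",444,262,.164),"drift s":("scene",210,285,.164),"plug":("top",471,271,.121),"burn":("top",504,278,.164),"yellow":("top",452,222,.1)}.items(): print(a,ray(n,u,v,z).round(4))
for q in("glaze_jar","slip_jar","goblet","cup"):
    for r in models.silhouettes("top",q)[:2]: 
        v,u=r["centre"];print(q,round(r["conf"],2),int(u),int(v),ray("top",u,v,.07).round(3))
```

```text
hole [0.5659 0.0434 0.12  ]
hole_s [0.5658 0.0466 0.12  ]
drift top [ 0.4847 -0.2197  0.164 ]
drift s [ 0.4899 -0.2263  0.164 ]
plug [ 0.4666 -0.2902  0.121 ]
burn [ 0.4444 -0.3523  0.164 ]
yellow [ 0.5882 -0.2587  0.1   ]
glaze_jar 0.89 417 179 [ 0.703 -0.188  0.07 ]
slip_jar 0.63 474 198 [ 0.651 -0.325  0.07 ]
slip_jar 0.47 466 275 [ 0.461 -0.292  0.07 ]
goblet 0.62 222 306 [0.404 0.301 0.07 ]
cup 0.82 171 257 [0.527 0.426 0.07 ]
cup 0.42 475 196 [ 0.656 -0.329  0.07 ]
```

View pics/c1.png

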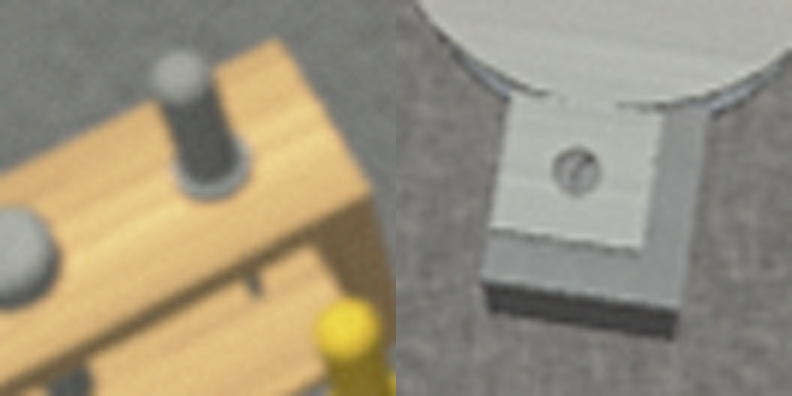

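The crop confirms it: a steel handle with a thin collar on the board at crop (205,120). In the top view the bracket plate sticks out past the tab on the right (image right is -y), so the bracket hole lies on the -y side. Now moving over the rack.

>>> step_arm --rows '[0.2,38.6,-24.9,-4,0,0,0,0.2,38.6,-24.9,-4,0,0,0,0.2,38.6,-24.9,-4,0,0,0,0.2,38.6,-24.9,-4,0,0,0,0.2,38.6,-24.9,-4,0,0,0,0.2,38.6,-24.9,-4,0,0,0,0.2,38.6,-24.9,-4,0,0,0,0.2,38.6,-24.9,-4,0,0,0]'

```text
t: 1.8
tool_pos: [0.3918, -0.32, 0.2357]
orientation: [0.0, 0.994, 0.113, 0.0]
wrist_force: [0.1, -0.8, -0.3]
grip_width: 0.601
```

>>> step_arm --rows '[0.2,38.6,-24.9,-4,0,0,0,0.2,38.6,-24.9,-4,0,0,0,0.2,38.6,-24.9,-4,0,0,0,0.2,0,0,0,0,0,-8.4,0.2,0,0,0,0,0,-8.4,0.2,0,0,0,0,0,-8.4,0.2,0,0,0,0,0,-8.4,0.2,0,0,0,0,0,-8.4]'

```text
t: 2.6
tool_pos: [0.4869, -0.2226, 0.2473]
orientation: [0.0, 0.886, 0.464, 0.0]
wrist_force: [-0.3, -0.3, -0.8]
grip_width: 0.602
```

>>> step_arm --rows '[0.2,0,0,0,0,0,-8.4,0.2,0,0,0,0,0,-8.4,0.2,0,0,0,0,0,-8.4,0.2,0,0,0,0,0,-8.4,0.2,0,0,0,0,0,-8.4,0.2,0,0,0,0,0,-8.4,0.2,0,0,0,0,0,-8.4,0.2,0,0,0,0,0,-8.4]'

```text
t: 3.4
tool_pos: [0.4868, -0.2227, 0.2473]
orientation: [0.0, 0.481, 0.877, 0.0]
wrist_force: [-0.2, -0.9, -0.7]
grip_width: 0.599
```

>>> step_arm --rows '[0.2,0,0,0,0,0,-8.4,0.2,0,0,0,0,0,-8.4,0.2,0,0,0,0,0,-8.4,0.2,0,0,0,0,0,-8.4,0.2,0,0,0,0,0,-8.4,0.2,0,0,0,0,0,0,0.2,0,0,0,0,0,0]'

```text
t: 4.1
tool_pos: [0.4868, -0.2227, 0.2473]
orientation: [0.0, 0.14, 0.99, 0.0]
wrist_force: [0.0, -0.1, -0.1]
grip_width: 0.601
```

Run:
```python
from h import *
s=robot.state();print(s["t"],s["q"].round(3),s["tool_pos"],s["orientation"],s["grip_width"],s["wrist_force"])
C=cam("wrist");im=get_image("wrist");save(im,"w1.png");print(C)
for P in ([.487,-.222,.164],[.487,-.222,.104]):print(proj("wrist",P,C))
for r in models.silhouettes("wrist","drift"): print(r["conf"],r["centre"],r["pixels"].sum())
```

```text
4.1 [-0.429  0.177 -0.123  1.271  0.    -0.149] [ 0.48682121 -0.22274835  0.2473089 ] [8.05045381e-06 1.39710953e-01 9.90192330e-01 2.35967901e-06] 0.6010715744963617 [ 0.02030515 -0.11838751 -0.07051767]
({'fx': 370.0908634021752, 'fy': 370.0908634021752, 'cx': 321.27663196288216, 'cy': 236.78914414289065, 'xyz': array([ 0.4228695 , -0.20452426,  0.41767384]), 'attitude': array([ 0.79177493, -0.10786238, -0.08107343,  0.59572247])}, array([ 0.4228695 , -0.20452426,  0.41767384]), array([[ 2.77083668e-01, -9.25866695e-01, -2.56895902e-01],
       [ 9.60845786e-01,  2.66960883e-01,  7.42109323e-02],
       [-1.28273535e-04, -2.67399983e-01,  9.63585613e-01]]))
(np.float64(322.702982247071), np.float64(231.43873849593734))
(np.float64(322.4541995759715), np.float64(213.85126273669167))
0.7 [348.5, 338.7] 1518
0.65 [218.9, 317.2] 1136
```

View pics/w1.png

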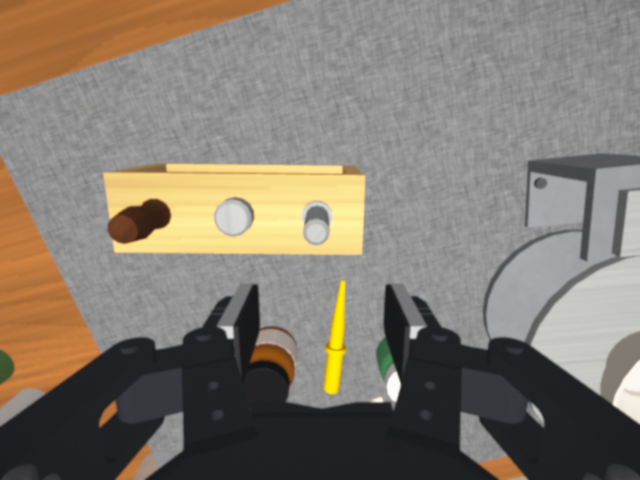

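Run:
```python
from h import *
C=cam("wrist");s=robot.state()
im=cv2.imread("pics/w1.png")
r=[r for r in models.silhouettes("wrist","drift") if abs(r["centre"][0]-219)<25][0]["pixels"]
ys,xs=np.where(r);print(ys.min(),ys.max(),xs.min(),xs.max(),[ (y,xs[ys==y].min(),xs[ys==y].max()) for y in range(ys.min(),ys.max()+1,4)])
for u,v,z in((316,231.5,.164),(317,214,.109)):
  P=ray("wrist",u,v,z,C);T=Rq(s["orientation"]);print(P,T.T@(P-s["tool_pos"])*1000)
c=cv2.resize(im[190:260,270:370],(700,490),interpolation=cv2.INTER_CUBIC);cv2.imwrite("pics/w1c.png",c)
# top-image hole/tab refinement
t=cv2.imread("pics/t1.png");c=cv2.resize(t[205:265,295:360],(650,600),interpolation=cv2.INTER_CUBIC);cv2.imwrite("pics/tc.png",c)
```

```text
200 245 301 332 [(200, np.int64(314), np.int64(318)), (204, np.int64(307), np.int64(327)), (208, np.int64(303), np.int64(330)), (212, np.int64(302), np.int64(331)), (216, np.int64(301), np.int64(332)), (220, np.int64(302), np.int64(331)), (224, np.int64(303), np.int64(330)), (228, np.int64(303), np.int64(329)), (232, np.int64(303), np.int64(329)), (236, np.int64(304), np.int64(328)), (240, np.int64(306), np.int64(326)), (244, np.int64(311), np.int64(321))]
[ 0.48572448 -0.2265759   0.164     ] [ 4.34947746e-02 -3.95891439e+00  8.33165913e+01]
[ 0.48481194 -0.22621782  0.109     ] [  1.02258841  -3.86531225 138.31653281]
```

View pics/w1c.png

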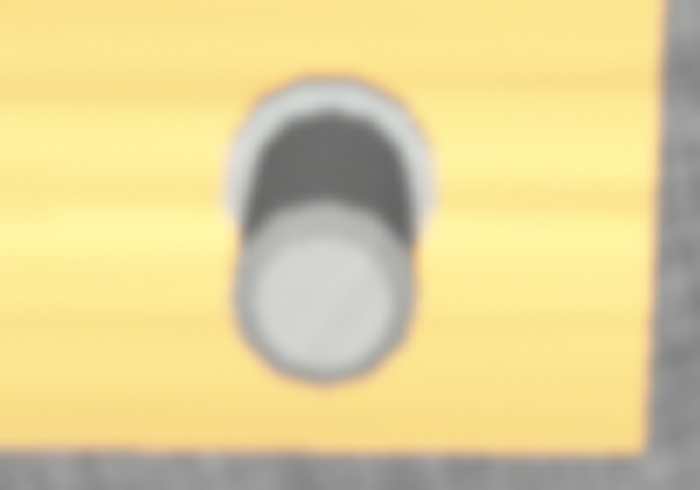

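The handle's top disc is at w1 (316.4, 231.7), so the tool has to shift about 0.5 mm in x and -3.9 mm in y. Descending and gripping.

>>> step_arm --rows '[0.2,0.5,-3.9,17,0,0,0,0.2,0,0,25,0,0,0,0.2,0,0,25,0,0,0,0.2,0,0,25,0,0,0,0.2,0,0,20,0,0,0,0.2,0,0,15,0,0,0,0.2,0,0,0,0,0,0,0.2,0,0,0,0,0,0]'

```text
t: 5.05
tool_pos: [0.4853, -0.2264, 0.1206]
orientation: [-0.0, 0.138, 0.99, 0.0]
wrist_force: [-0.0, -0.8, 0.3]
grip_width: 0.595
```

>>> step_arm --rows '[-1,0,0,0,0,0,0,-1,0,0,0,0,0,0,-1,0,0,0,0,0,0,-1,0,0,0,0,0,0,-1,0,0,0,0,0,0,-1,0,0,0,0,0,0,-1,0,0,0,0,0,0,-1,0,0,0,0,0,0]'

```text
t: 5.85
tool_pos: [0.4862, -0.2267, 0.1216]
orientation: [0.001, 0.138, 0.99, -0.0]
wrist_force: [-1.1, -0.0, 5.3]
grip_width: 0.2
```

>>> step_arm --rows '[-1,0,0,-10,0,0,0,-1,0,0,-20,0,0,0,-1,0,0,-25,0,0,0,-1,0,0,-25,0,0,0,-1,0,0,-25,0,0,0,-1,0,0,-20,0,0,0,-1,0,0,-5,0,0,0,-1,0,0,0,0,0,0]'

```text
t: 6.65
tool_pos: [0.4856, -0.2265, 0.2509]
orientation: [0.001, 0.138, 0.99, -0.0]
wrist_force: [-0.3, 0.7, -2.7]
grip_width: 0.199
```

>>> step_arm --rows '[-1,4,37,0,0,0,0,-1,4,37,0,0,0,0,-1,4,37,0,0,0,0,-1,4,37,0,0,0,0,-1,4,37,0,0,0,0,-1,4,37,0,0,0,0,-1,4,37,0,0,0,0,-1,0,0,0,0,0,0]'

```text
t: 7.45
tool_pos: [0.5286, 0.0344, 0.2485]
orientation: [-0.001, 0.135, 0.991, 0.001]
wrist_force: [0.0, -0.0, -3.1]
grip_width: 0.198
```

Run:
```python
from h import *
s=robot.state();print(s["t"],s["q"].round(3),s["tool_pos"],s["orientation"],s["grip_width"],s["wrist_force"])
C=cam("wrist");im=get_image("wrist");save(im,"w2.png")
T=Rq(s["orientation"]);tip=s["tool_pos"]+T@[0,0,.100]
print("tip",tip,proj("wrist",tip,C),"col",proj("wrist",s["tool_pos"]+T@[0,0,.016],C),"hole",proj("wrist",[.566,.045,.12],C))
c=np.hstack([cv2.resize(im[100:420,140:500],(720,640))]) 
save(cv2.resize(im[130:400,140:500],(800,600),interpolation=cv2.INTER_CUBIC),"w2c.png")
```

```text
7.45 [ 0.064  0.168 -0.131  1.274  0.002  0.335] [0.52864188 0.03437672 0.24845218] [-1.37783821e-03  1.35499544e-01  9.90776187e-01  7.23166536e-04] 0.1984822788524531 [ 0.01345643 -0.00923103 -3.09554073]
tip [0.52838845 0.03455736 0.14845267] (np.float64(321.61949286720824), np.float64(225.85486895282187)) col (np.float64(321.74272891881304), np.float64(263.4897065828202)) hole (np.float64(345.2815107481068), np.float64(256.16577947918705))
```

View pics/w2.png

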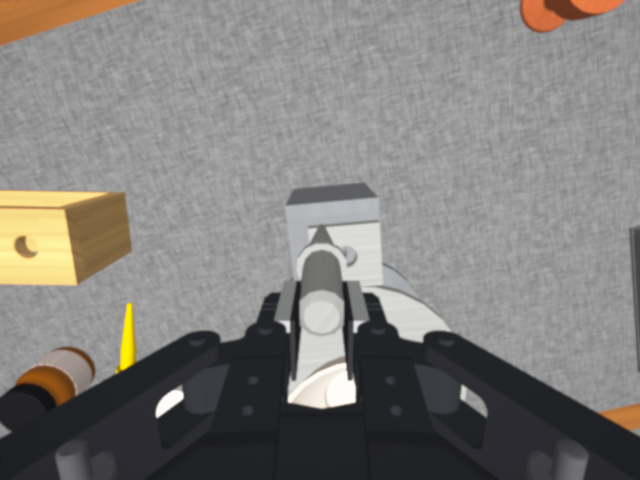

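Held upright: the tip is at w2 (321,226), as predicted. The bracket plate shows at left (295,225), the -y side, and the tab hole is partly hidden at (348,256). Shifting sideways to see the whole hole.

>>> step_arm --rows '[-1,0,-15,0,0,0,0,-1,0,-15,0,0,0,0,-1,0,0,0,0,0,0,-1,0,0,0,0,0,0]'

```text
t: 7.9
tool_pos: [0.5206, -0.0001, 0.2503]
orientation: [-0.0, 0.139, 0.99, 0.0]
wrist_force: [0.1, -0.3, -2.9]
grip_width: 0.198
```

Run:
```python
from h import *
s=robot.state();print(s["t"],s["tool_pos"],s["orientation"])
C=cam("wrist");im=get_image("wrist")
x0,y0=290,170
save(cv2.resize(im[y0:y0+150,x0:x0+200],(800,600),interpolation=cv2.INTER_CUBIC),"w3c.png")
np.savez("w3.npz",p=C[1],A=C[2],tp=s["tool_pos"],T=Rq(s["orientation"]))
u,v=proj("wrist",[.566,.045,.12],C);print((u-x0)*4,(v-y0)*4)
```

```text
7.9 [ 5.20557310e-01 -1.00394968e-04  2.50279811e-01] [-2.69263532e-05  1.39493614e-01  9.90222966e-01  8.70504341e-05]
388.2405527223516 331.6161595434003
```

View pics/w3c.png

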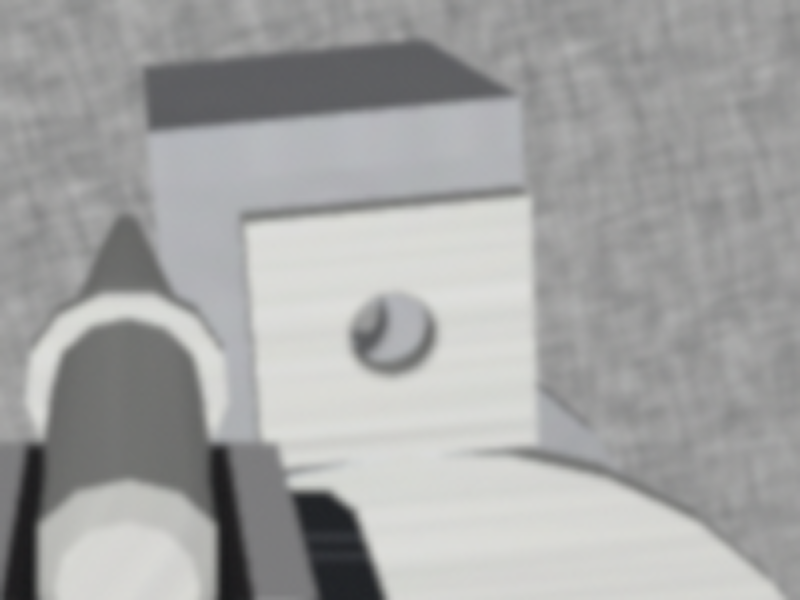

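In w3c the tab hole is at crop (392,333). Part of the bracket hole shows on its left, around (370,318), which confirms the -y side. Computing the positions.

```bash
cat > m.py <<'E'
from h import *
d=np.load("w3.npz");C=(calibration("wrist"),d["p"],d["A"])
P=lambda x,y,z:ray("wrist",290+x/4-.375,170+y/4-.375,z,C)
h=P(392,333,.12);tl,tr=P(243,216,.12),P(525,193,.12);bl,br=P(149,131,.107),P(517,96,.107)
print("hole",h,"tab w",np.linalg.norm(tr-tl),"bracket w",np.linalg.norm(br-bl))
t=(tr-tl)/np.linalg.norm(tr-tl);t2=(br-bl)/np.linalg.norm(br-bl);n=np.array([-t[1],t[0],0])
print("tab dir",t,"br dir",t2,"hole from tl",(h-tl)@t)
E1=P(260,450,.12);E2=P(538,445,.12);print("sides",np.degrees(np.arctan2(*(tl-E1)[:2][::-1])),np.degrees(np.arctan2(*(tr-E2)[:2][::-1])))
print("offset br-tab", ((bl+br)/2-(tl+tr)/2)@t)
print("tip at crop",P(126,213,.1503), d["tp"]+d["T"]@[0,0,.1])
# column estimate: 132 mm from hole opposite to tab outward direction
E
python3 m.py
```

```text
hole [0.56610801 0.04546922 0.12      ] tab w 0.058706923572209094 bracket w 0.07871011957593674
tab dir [0.19531256 0.98074105 0.        ] br dir [0.18333595 0.98305032 0.        ] hole from tl 0.03006676062090211
sides 169.17819693369506 170.91363948502973
offset br-tab -0.008118363263797099
tip at crop [5.18234739e-01 2.15963698e-04 1.50300000e-01] [ 5.20554406e-01 -8.24038895e-05  1.50279812e-01]
```

>>> step_arm --rows '[-1,-10.5,17.2,0,0,0,0,-1,-10.5,17.2,0,0,0,0,-1,-10.6,17.2,0,0,0,0,-1,0,0,10,0,0,-5,-1,0,0,5,0,0,0,-1,0,0,0,0,0,0,-1,0,0,0,0,0,0]'

```text
t: 8.65
tool_pos: [0.5651, 0.0422, 0.2354]
orientation: [-0.0, 0.096, 0.995, -0.0]
wrist_force: [-0.1, -1.1, -1.7]
grip_width: 0.198
```

Run:
```python
from h import *
s=robot.state();print(s["t"],s["tool_pos"],s["orientation"],s["wrist_force"])
T=Rq(s["orientation"]);tip=s["tool_pos"]+T@[0,0,.1];print(tip,T.T@(np.array([.5652,.0408,.12])-tip)*1000)
C=cam("wrist");im=get_image("wrist")
a=cv2.resize(im[170:290,260:380],(600,600),interpolation=cv2.INTER_CUBIC);save(a,"w4c.png")
print([((u-260)*5,(v-170)*5) for u,v in(proj("wrist",tip,C),proj("wrist",[.5661,.0455,.12],C))])
```

```text
8.65 [0.56510358 0.04223502 0.23539654] [-1.61520287e-04  9.55571849e-02  9.95423929e-01 -6.84594068e-06] [-0.13558556 -1.06875762 -1.74937665]
[0.56507129 0.04223674 0.13539654] [-0.40461073 -1.38533175 15.39647568]
[(np.float64(308.63153650963113), np.float64(279.4958868506967)), (np.float64(329.9920961693158), np.float64(258.6830319195755))]
```

View pics/w4c.png

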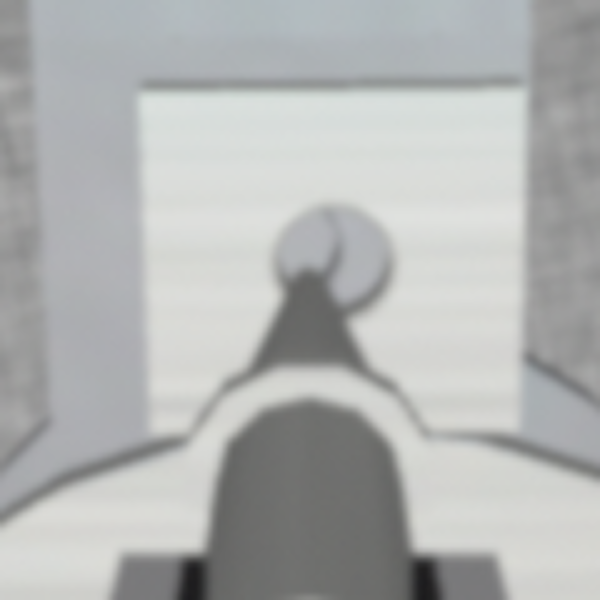

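The tip is over the overlap of the two holes. In w4c the bracket hole's right edge is at crop x≈342 and the tab hole's centre is at (333,258), so the offset is about 8 mm. I'm nudging and then descending to a depth of about 19 mm.

>>> step_arm --rows '[-1,-0.4,-1,0,0,0,0,-1,0,0,6,0,0,0,-1,0,0,6,0,0,0,-1,0,0,6,0,0,0,-1,0,0,4,0,0,0,-1,0,0,4,0,0,0,-1,0,0,4,0,0,0,-1,0,0,0,0,0,0]'

```text
t: 9.5
tool_pos: [0.5653, 0.0415, 0.2046]
orientation: [-0.001, 0.095, 0.996, -0.0]
wrist_force: [-0.0, -0.4, -3.1]
grip_width: 0.202
```

>>> step_arm --rows '[-1,0,0,2,0,0,0,-1,0,0,2,0,0,0,-1,0,0,0,0,0,0,-1,0,0,0,0,0,0]'

```text
t: 9.9
tool_pos: [0.5657, 0.0415, 0.2013]
orientation: [-0.0, 0.095, 0.996, 0.0]
wrist_force: [-0.2, 0.6, -2.2]
grip_width: 0.2
```

The tip is about 19 mm down, inside the bracket hole, with no contact force. Now feeding down with a slight sideways drift towards the bracket centre.

>>> step_arm --rows '[-1,0,-0.15,1.5,0,0,0,-1,0,-0.15,1.5,0,0,0,-1,0,-0.15,1.5,0,0,0,-1,0,-0.15,1.5,0,0,0,-1,0,-0.15,1.5,0,0,0,-1,0,-0.15,1.5,0,0,0,-1,0,0,0,0,0,0]'

```text
t: 10.6
tool_pos: [0.5654, 0.0409, 0.1921]
orientation: [-0.0, 0.095, 0.996, 0.0]
wrist_force: [1.3, 1.5, -2.9]
grip_width: 0.201
```

>>> step_arm --rows '[-1,0,-0.15,1.5,0,0,0,-1,0,-0.15,1.5,0,0,0,-1,0,-0.15,1.5,0,0,0,-1,0,-0.15,1.5,0,0,0,-1,0,-0.15,1.5,0,0,0,-1,0,-0.15,1.5,0,0,0,-1,0,0,0,0,0,0]'

```text
t: 11.3
tool_pos: [0.5654, 0.04, 0.1833]
orientation: [0.0, 0.095, 0.996, 0.0]
wrist_force: [0.7, 3.9, 2.4]
grip_width: 0.198
```

>>> step_arm --rows '[-1,0,-0.15,1.5,0,0,0,-1,0,-0.15,1.5,0,0,0,-1,0,-0.15,1.5,0,0,0,-1,0,-0.15,1.5,0,0,0,-1,0,0,0,0,0,0]'

```text
t: 11.8
tool_pos: [0.5649, 0.0392, 0.1768]
orientation: [-0.0, 0.095, 0.996, 0.0]
wrist_force: [0.5, 4.9, 0.3]
grip_width: 0.201
```

>>> step_arm --rows '[-1,0,-0.15,1.5,0,0,0,-1,0,-0.15,1.5,0,0,0,-1,0,-0.15,1.5,0,0,0,-1,0,-0.15,1.5,0,0,0,-1,0,0,0,0,0,0]'

```text
t: 12.3
tool_pos: [0.5649, 0.0387, 0.1709]
orientation: [-0.0, 0.095, 0.996, 0.0]
wrist_force: [1.7, 4.7, 2.1]
grip_width: 0.198
```

>>> step_arm --rows '[-1,0,-0.15,1.5,0,0,0,-1,0,-0.15,1.5,0,0,0,-1,0,-0.15,1.5,0,0,0,-1,0,-0.15,1.5,0,0,0,-1,0,0,0,0,0,0]'

```text
t: 12.8
tool_pos: [0.5648, 0.0381, 0.1649]
orientation: [-0.0, 0.095, 0.996, 0.0]
wrist_force: [0.6, 3.9, 1.1]
grip_width: 0.198
```

>>> step_arm --rows '[-1,0,-0.15,1.5,0,0,0,-1,0,-0.15,1.5,0,0,0,-1,0,-0.15,1.5,0,0,0,-1,0,0,0,0,0,0]'

```text
t: 13.2
tool_pos: [0.5646, 0.0378, 0.1602]
orientation: [-0.0, 0.095, 0.996, 0.0]
wrist_force: [0.9, 6.1, 0.7]
grip_width: 0.201
```

>>> step_arm --rows '[-1,0,-0.1,1.5,0,0,0,-1,0,-0.1,1.5,0,0,0,-1,0,0,1.5,0,0,0,-1,0,0,0,0,0,0]'

```text
t: 13.6
tool_pos: [0.5646, 0.0375, 0.1557]
orientation: [-0.0, 0.095, 0.996, 0.0]
wrist_force: [1.3, 5.4, 0.3]
grip_width: 0.197
```

>>> step_arm --rows '[-1,0,0,1.5,0,0,0,-1,0,0,1.5,0,0,0,-1,0,0,1,0,0,0,-1,0,0,0,0,0,0]'

```text
t: 14.0
tool_pos: [0.5646, 0.0374, 0.1518]
orientation: [-0.0, 0.095, 0.996, 0.0]
wrist_force: [0.6, 4.0, 0.5]
grip_width: 0.198
```

>>> step_arm --rows '[-1,0,0,1.5,0,0,0,-1,0,0,1.5,0,0,0,-1,0,0,1,0,0,0,-1,0,0,0,0,0,0]'

```text
t: 14.4
tool_pos: [0.5646, 0.0373, 0.1478]
orientation: [-0.0, 0.095, 0.996, -0.0]
wrist_force: [0.7, 4.6, -0.5]
grip_width: 0.194
```

>>> step_arm --rows '[-1,0,0,1.5,0,0,0,-1,0,0,1.5,0,0,0,-1,0,0,1,0,0,0,-1,0,0,0,0,0,0]'

```text
t: 14.8
tool_pos: [0.5646, 0.0373, 0.1439]
orientation: [-0.0, 0.095, 0.996, -0.0]
wrist_force: [0.3, 5.3, 0.3]
grip_width: 0.199
```

>>> step_arm --rows '[-1,0,0,1.5,0,0,0,-1,0,0,1.5,0,0,0,-1,0,0,1.5,0,0,0,-1,0,0,0,0,0,0]'

```text
t: 15.2
tool_pos: [0.5646, 0.0374, 0.1393]
orientation: [-0.0, 0.095, 0.996, 0.0]
wrist_force: [2.2, 4.4, -0.4]
grip_width: 0.201
```

>>> step_arm --rows '[-1,0,0,1,0,0,0,-1,0,0,1,0,0,0,-1,0,0,0,0,0,0]'

```text
t: 15.5
tool_pos: [0.5649, 0.0374, 0.1378]
orientation: [0.0, 0.095, 0.996, 0.0]
wrist_force: [1.2, 5.3, 2.2]
grip_width: 0.198
```

>>> step_arm --rows '[-1,0,0,0.7,0,0,0,-1,0,0,0,0,0,0]'

```text
t: 15.7
tool_pos: [0.5652, 0.0375, 0.1377]
orientation: [0.0, 0.095, 0.996, 0.0]
wrist_force: [0.1, 5.2, 5.3]
grip_width: 0.198
```

>>> step_arm --rows '[-1,0,0,0.7,0,0,0,-1,0,0,0,0,0,0]'

```text
t: 15.9
tool_pos: [0.5654, 0.0375, 0.1377]
orientation: [0.001, 0.095, 0.996, 0.0]
wrist_force: [-1.9, 4.5, 10.4]
grip_width: 0.201
```

>>> step_arm --rows '[-1,0,0,0.7,0,0,0,-1,0,0,0,0,0,0]'

```text
t: 16.1
tool_pos: [0.5656, 0.0375, 0.1376]
orientation: [0.001, 0.095, 0.996, 0.0]
wrist_force: [-2.9, 5.6, 15.1]
grip_width: 0.202
```

The stop at TCP 0.1376 equals the height at which the collar sits: it was 17.6 mm below the TCP when gripped. The vertical force is rising smoothly against it. Relieving the push, releasing and withdrawing upwards.

>>> step_arm --rows '[-1,0,0,-1.5,0,0,0,0.2,0,0,0,0,0,0,0.2,0,0,0,0,0,0,0.2,0,0,0,0,0,0,0.2,0,0,0,0,0,0,0.2,0,0,0,0,0,0]'

```text
t: 16.7
tool_pos: [0.5646, 0.037, 0.1369]
orientation: [-0.0, 0.095, 0.995, -0.0]
wrist_force: [0.6, -0.0, 1.0]
grip_width: 0.603
```

>>> step_arm --rows '[0.2,0,0,-10,0,0,0,0.2,0,0,-20,0,0,0,0.2,0,0,-20,0,0,0,0.2,0,0,-20,0,0,0,0.2,0,0,-20,0,0,0,0.2,0,0,0,0,0,0,0.2,0,0,0,0,0,0]'

```text
t: 17.4
tool_pos: [0.5652, 0.0373, 0.2277]
orientation: [0.001, 0.095, 0.996, 0.0]
wrist_force: [-0.5, 0.3, -0.6]
grip_width: 0.599
```

Run:
```python
from h import *
s=robot.state();print(s["t"],s["tool_pos"],s["grip_width"],s["wrist_force"])
C=cam("wrist");im=get_image("wrist");t=get_image("top");sc=get_image("scene")
b=lambda i,x0,y0,w,h:cv2.resize(i[y0:y0+h,x0:x0+w],(400,400),interpolation=cv2.INTER_CUBIC)
print([proj("wrist",[.5646,.0374,z],C) for z in(.18,.12)])
save(np.hstack([b(im,230,150,180,180),b(sc,290,190,90,90)]),"w5.png")
for n,q in(("wrist","drift"),("scene","drift"),("top","drift")):
  print(n,[(round(r["conf"],2),r["centre"],r["pixels"].sum()) for r in models.silhouettes(n,q)])
```

```text
17.4 [0.56520849 0.03728969 0.22772321] 0.599003468834689 [-0.45815439  0.32767682 -0.64574448]
[(np.float64(321.75455276513964), np.float64(245.1187614856209)), (np.float64(321.6539518485591), np.float64(222.5472473561618))]
wrist [(0.95, [326.2, 93.0], np.int64(1485)), (0.67, [231.2, 323.1], np.int64(1531))]
scene [(0.79, [227.6, 335.1], np.int64(240))]
top [(0.63, [193.9, 448.5], np.int64(336)), (0.56, [179.9, 372.4], np.int64(140))]
```

View pics/w5.png

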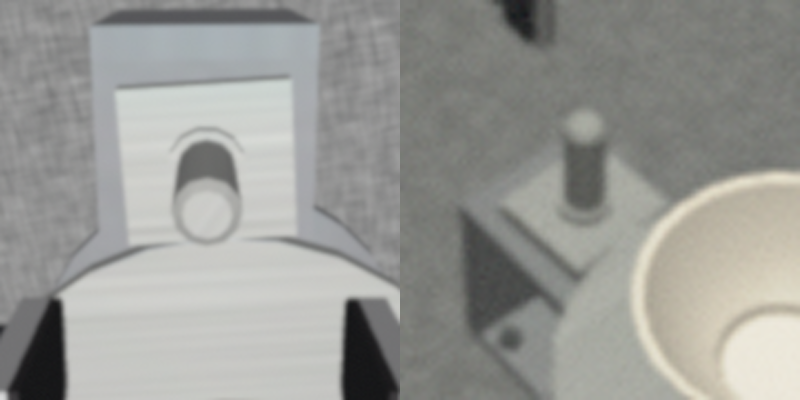

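In w5 the tab is centred on the bracket plate. The drift stands upright with its collar flat on the tab, its handle top at crop (207,211), and the gripper is clear of it.

```bash
python3 -c "
from plant import order;print(order.job_done())"
```

```text
the job is handed in; nothing more can be done
None
```

The steel drift is home in the tab and bracket, and I handed the job in at about 17.5 s; no verdict came back.

- **Bracket hole:** the pictures put it about 8 mm to the -y side of the tab hole, measured as 8.1 mm and roughly 7.5 mm. That is right at the low end of the stated 8 to 10.5 mm.
- **Start:** the tip was about 19 mm down through both holes with no measurable contact force, so the wheel should not have turned by then.
- **Push:** I fed it down in steps of 1.5 mm or less, easing sideways towards the bracket's centre. At the readings, taken after each few steps, the side force was at most about 6 N. The final downward press was about 15 N.
- **Last checks:**
  - The drift stopped at the height where the collar should sit on the tab, within about 0.1 mm.
  - The last wrist and scene pictures show the tab centred on the bracket, the drift upright with its collar flat, and the gripper clear above it.
  - I judged the wheel's movement from the drift's own shift of about 8 mm; I did not measure the tab hole again, because the collar hides it.
- **Other things:** I did not measure again whether the other objects had moved, but nothing was touched as far as the force readings show. In the last check the network also gave some "drift" hits elsewhere in the wrist and top pictures. I took them for the yellow look-alike and other false hits, and did not check them.

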